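# Present a welding filter plate, frosted end first, label up

## Task

Pull the drawer of the small grey bench cabinet out to its stop and leave it open. Take the dark glass filter plate off its sloping rest, find its frosted end (the end with the small notch in one corner), and hold the plate about 15 cm above the middle of the rubber mat on the bench, level and label side up, with the frosted end towards the mat's pointed end. Finish still holding it there, quite still; do not drop the plate and do not disturb the cup, the grinding disc or the screwdriver.

Things in the scene. Friction and masses are not known exactly. Their poses are not given: they have to be found in the camera images.
- cab_drawer0 (a joint): Drawer of the grey cabinet (260 x 260 x 110 mm high, front towards the robot). Metres: 0 shut, 0.18 at its stop; slides along the cabinet's -x, light friction (1 to 2 N). Drawer front 254 mm wide, 15 mm thick, top edge 97 mm above the bench; floor inside 22 mm above the bench, inner width 218 mm. Fully out, it shows 175 mm of its inside.
- cab_drawer0_handle (a point): Middle of the drawer's handle, 72 mm above the bench: a level round steel bar 11 mm thick, 120 mm long along this point's y, 35 mm out from the drawer's front (clear gap behind the bar about 29 mm), nothing above it. This point's x points into the cabinet (the drawer opens along -x), z up. It moves with the drawer.
- plate_center (a point): Centre of the dark glass filter plate: 108 mm long (x), 51 wide (y), 6 thick (z), 80 g. Its last 32 mm at +x are frosted whitish on the label side (+z), with a paper label; a 10 x 10 mm notch is cut from its +x, +y corner. Starts in the drawer, label side up, pointing in various directions, on a rest that slopes 0.30 rad along its length, frosted end lower; centre then 67 mm above the bench.
- plate: The same filter plate; origin and axes as plate_center.
- frosted_end (a point): Middle of the plate's frosted, notched end edge (54 mm from its centre along +x).
- rest_top (a point): Middle of the sloping face of the steel rest, loose on the drawer's floor under the plate (500 g): a wedge 112 mm long, 28 mm wide; the plate overhangs it by 11 mm on either side, with free room below, down to the drawer's floor. This point's x runs level towards its low end, which has a 4 mm lip in front of the frosted end. It stays in the drawer.
- mat: Flat black rubber mat lying fixed on the bench, 3 mm thick: a 130 x 90 mm rectangle whose far short end carries a point, the tip 110 mm from the origin. Origin: centre of the rectangle, on the bench; x axis towards the pointed end, z up.
- teacup: White ceramic cup, 80 mm across, 70 mm high, origin under its middle. Bystander.
- disc: Reddish-brown grinding disc lying flat, 115 mm across, 6 mm thick, origin under its middle. Bystander.
- screwdriver: Screwdriver lying on the bench, about 200 mm long along x. Bystander.
Mind the look-alikes: they are no part of the job. Several things look just like the mat: the one meant starts farthest to the robot's right.

How it is judged:
On the way, in this order (a step that is already met when the one before it is completed fails the run):
1. the drawer is pulled out to its stop (value of joint cab_drawer0 above 0.168 m), for 0.2 s.
2. the plate is lifted out of the drawer in the fingers (height (world z) of plate_center above 0.11 m and contact force between plate and the fingers above 0.5 N), for 0.2 s.
At the end, for the whole second after the job is handed in: Drawer open at least 150 mm, rest still in it; plate in the fingers, at rest, centre 90 to 250 mm above the bench and within 30 mm of the mat's middle, label up and level within 10 degrees, frosted end towards the mat's point within 15 degrees (value of joint cab_drawer0 above 0.15 m and contact force between plate and the fingers above 0.5 N and height (world z) of plate_center between 0.09 and 0.25 m and horizontal distance between plate_center and mat below 0.03 m and angle between the x axis of plate_center and the x axis of mat, either way round below 0.26 rad and x of frosted_end in the frame of mat above 0.01 m and angle between plate_center's own z axis and vertical below 0.17 rad and linear speed of plate below 0.03 m/s and height (world z) of rest_top below 0.085 m); the arm keeps its last pose, push and grip.
It fails at once if the plate is dropped to the bench or the drawer's floor (height (world z) of plate_center below 0.033 m).
It fails at once if the cup is disturbed (distance of teacup from where it was at the start of the episode above 0.03 m or angle between teacup's own z axis and vertical above 0.5 rad).
It fails at once if the grinding disc is disturbed (distance of disc from where it was at the start of the episode above 0.03 m).
It fails at once if the screwdriver is disturbed (distance of screwdriver from where it was at the start of the episode above 0.03 m).
It also fails if it takes over 54 s, if anything falls off the work surface, if the arm or the gripper's body presses on something with over 40 N, if the wrist force passes 120 N, or if a joint passes its speed limit or range.

## Robot

A 6-joint arm with a two-finger parallel gripper is mounted at the origin on the work surface. World frame = base frame: x ahead of the robot, y to its left, z up, the work surface at z = 0. Lengths are in m, angles in rad, forces in N, time in s.
With the tool pointing down it reaches from about 0.275 to 0.725 m from the base axis. Payload 15.9 kg.
Tool frame: the origin (TCP) lies midway between the tips of the shut fingers; the grasp point (between the pads) lies 19 mm behind it (bot.pinch_z is the distance from the TCP to the grasp point, in m); z points along the fingers, y is the line along which they close (so a half turn about z gives the same grasp; the last joint's range is limited). The gripper opens to 85 mm and grips with 20 to 120 N. Pads are 22 mm wide; open, the fingers measure 114 mm over their backs; the gripper's body (76 mm by 85 mm) begins 54 mm behind the grasp point. The pads swing forward as they close: fully open they stand 13 mm farther back than shut.
Start: joints at [-1.178, 0.213, -0.034, 1.323, 0, 1.571], TCP at [0.191, -0.462, 0.231] pointing down, gripper open.
Joint ranges: [-2.98, 2.98], [-0.74, 1.72], [-1.14, 1.35], [-2.1, 2.04], [-1.57, 1.44], [-3.14, 3.14]. Speed limits (rad/s): [1.89, 1.89, 2.39, 2.57, 3.14, 3.14].

## Interface

Orientations are given as a unit quaternion [w, x, y, z].
In Python, from station import bot gives the robot as it stands. The module is installed in compiled form; this text tells all that it offers.
- The arm moves only by the shell command python3 -m creep 'ROWS' [FORCE]. ROWS is JSON, a list of rows, each an object of numbers: "jaw": the opening, from -1 (shut) to 1 (fully open); "dx", "dy", "dz": the shift along the tool's x, y, z in units of 30 mm (1.0 is 30 mm); "ax", "ay", "az": the turn, a rotation vector about the tool's x, y, z in rad. A call has 1 to 20 rows; each row shifts and turns the commanded pose from where the row before left it, along the tool's axes as they then stand; what a row does not reach is not made up. A row lasts 1/10 s, in which the tool goes at most 50 mm and 8.59 degrees, less where a joint would pass 70% of its speed; a pose out of reach is approached as far as the arm can. A call is refused whole if a number of a shift passes 1 or a number of a turn 0.15, either way. A call with a gripper value outside its range is refused whole. The fingers move at their own pace and stop on an object; FORCE is the grip in N (left out, the last holds). Time passes only in rows, so rows that do not move let the fingers close. It gives the time, the measured TCP pose, the force, the opening and the grip force at its end, in the units of the state.
- bot.sense(): the state, without advancing time (a new reading comes with each control period).
- bot.snapshot(name): name is "scene" or "top"; returns a dict with "color" (384x512x3 uint8, red, green, blue), "K" (3x3 intrinsics, pixels), "xyz" and "attitude" of the camera in the world. Camera axes: x right, y down, z forward; pixel columns grow to the right and rows downward; lengths in m; the calibration is good to about 2 mm. A picture is of the moment at which its call begins. There is no depth.
- bot.finish_job(): hands the job in; it is judged then, once.
The state is a dict: "t": time; "joint_pos": joint angles; "joint_vel": joint speeds; "joint_efforts": joint torques, N m; "tcp_pos": TCP position; "orientation": TCP orientation; "force": force on the tool from outside, world axes, zero at the start; "torque": the same for the moment, N m; "gripper_width": opening from 0.0 (shut) to 1.0 (fully open); "finger_force": force on a finger pad.
Only numpy, scipy, OpenCV 4.12 (cv2) and the standard library are available. Lean on these libraries where they do the work, as an engineer would, in place of code of your own. Each camera call takes 0.05 s, during which the arm holds its last target. There are 200 camera calls.

## Working session

There is one attempt and no reset: what is moved stays moved. The work goes in short steps, Python scripts to look and compute and a shell command to move; the robot and the scene stay as the last step left them, time stands still between calls to the robot, and variables do not carry over. Pictures are saved under pics/ and viewed, at most 10 in all, crops included, and the job is handed in when it is done.

```bash
mkdir -p pics; cat > h.py <<'E'
import numpy as np, cv2
from scipy.spatial.transform import Rotation as R
from station import bot
def rot(q): return R.from_quat([q[1],q[2],q[3],q[0]])
def snap(n,f=None):
    s=bot.snapshot(n)
    if f: cv2.imwrite('pics/'+f,s['color'][:,:,::-1])
    return s
def ray(s,p,z):
    d=rot(s['attitude']).apply(np.linalg.inv(s['K'])@[p[0],p[1],1]); o=np.array(s['xyz'])
    return o+d*(z-o[2])/d[2]
def proj(s,P):
    c=rot(s['attitude']).inv().apply(np.array(P)-s['xyz']); u=s['K']@c; return u[:2]/u[2]
E
python3 - <<'E'
from h import *
a=snap('top','top0.png');b=snap('scene','scene0.png')
for s in(a,b):print(s['K'].tolist() if 0 else s['K'],s['xyz'],s['attitude'])
print(bot.sense())
E
```

```text
[[486.86739346   0.         258.35773844]
 [  0.         486.86739346 190.7908203 ]
 [  0.           0.           1.        ]] [0.24146735 0.0224663  1.85460933] [-0.05650259  0.71154855 -0.6983637   0.05286071]
[[371.22256231   0.         254.70176395]
 [  0.         371.22256231 195.18280891]
 [  0.           0.           1.        ]] [1.25044339 0.31222494 1.16066142] [-0.17801685  0.53959145  0.78353043 -0.25145801]
{'t': 0.1, 'joint_pos': array([-1.17796970e+00,  2.13311035e-01, -3.49688207e-02,  1.32351524e+00,
        1.50180598e-05,  1.57080295e+00]), 'joint_vel': array([ 0.00174162, -0.0014716 ,  0.00168493,  0.00025589, -0.00207668,
       -0.00030092]), 'joint_efforts': array([ 8.80246353e-04, -6.87248111e+01,  4.87807846e+01,  1.22348842e-02,
        5.22790822e-05, -2.64798189e-06]), 'tcp_pos': array([ 0.19128868, -0.46163281,  0.23087454]), 'orientation': array([-4.91249811e-04,  9.80773362e-01,  1.95149589e-01, -9.00936805e-05]), 'force': array([0.16796594, 0.42397091, 0.69924597]), 'torque': array([-0.02885631, -0.04022999, -0.00842291]), 'finger_force': 0.0, 'gripper_width': 0.9991917958176971}
```

View pics/top0.png

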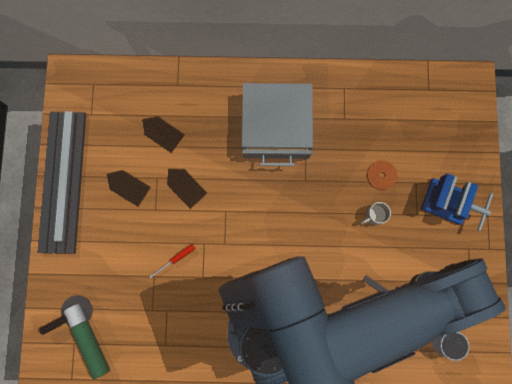

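View pics/scene0.png

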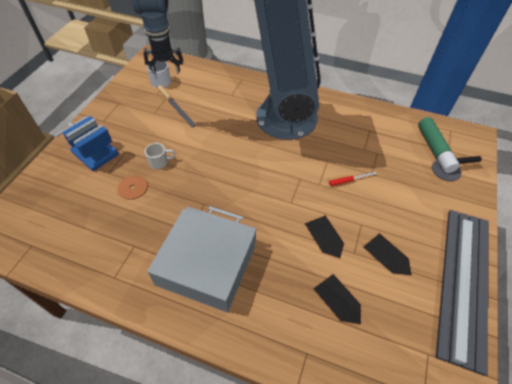

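The top view shows three mats with black points, at (163,133), (128,187) and (187,187), with image right being the robot's right (-y). It also shows the cabinet at (278,120) with its handle at (277,162), the cup at (379,213), the disc at (382,175) and the screwdriver at (173,261). The scene view shows the same things, with the handle at (225,214). The mat candidate is (187,187); I'll check its y numerically.

```bash
python3 - <<'E'
from h import *
s=snap('top');c=s['color'];g=cv2.cvtColor(c,cv2.COLOR_RGB2GRAY)
m=(g<48).astype(np.uint8);m[:, :95]=0;m[:,220:]=0;m[:100]=0;m[215:]=0
cs,_=cv2.findContours(m,cv2.RETR_EXTERNAL,cv2.CHAIN_APPROX_NONE)
for k in cs:
    if cv2.contourArea(k)<200: continue
    P=np.array([ray(s,p[0],.003)[:2] for p in k])
    w=np.array([ray(s,p,.003)[:2] for p in np.argwhere(cv2.drawContours(np.zeros_like(m),[k],-1,1,-1))[:,::-1]])
    cen=w.mean(0);u,S,v=np.linalg.svd(w-cen,full_matrices=False);ax=v[0]
    if (((w-cen)@ax)**3).mean()<0: ax=-ax
    q=(w-cen)@ax;q2=(w-cen)@v[1]
    tip=cen+ax*q.max(); org=tip-.110*ax
    print(cen,'L',np.ptp(q),'W',np.ptp(q2),'origin',org,cen+ax*(q.min()+.065),'tip',tip,'yaw',np.arctan2(ax[1],ax[0]))
# handle: bright bar in front of the cabinet
for p in [(262,162),(293,162)]: print('handle end',ray(s,p,.072))
for p in [(243,84),(313,84),(313,150),(243,150)]: print('cab',ray(s,p,.11))
cv2.imwrite('pics/crop.png',cv2.resize(np.hstack([c[110:215,100:230],c[75:180,230:360]])[:,:,::-1],None,fx=3,fy=3,interpolation=cv2.INTER_CUBIC))
E
```

```text
[0.53781755 0.54186598] L 0.16544450397925453 W 0.08352024358597282 origin [0.52870234 0.52558639] [0.53337066 0.53392392] tip [0.58244257 0.62156549] yaw 1.060371984361081
[0.54255761 0.31958363] L 0.1627781497350572 W 0.08285923812114693 origin [0.52787084 0.3048978 ] [0.53651327 0.31353968] tip [0.60565505 0.38267709] yaw 0.7853665903205785
[0.75394163 0.41723401] L 0.16572326170907928 W 0.08537433077490739 origin [0.74442015 0.4026105 ] [0.74948191 0.41038458] tip [0.80444062 0.49479262] yaw 0.9936429433933843
handle end [0.62879526 0.02278095 0.072     ]
handle end [ 0.63090326 -0.09311518  0.072     ]
cab [0.9184571  0.09945844 0.11      ]
cab [ 0.9230698 -0.1632956  0.11     ]
cab [ 0.6689669  -0.16372423  0.11      ]
cab [0.66431475 0.09339473 0.11      ]
```

View pics/crop.png

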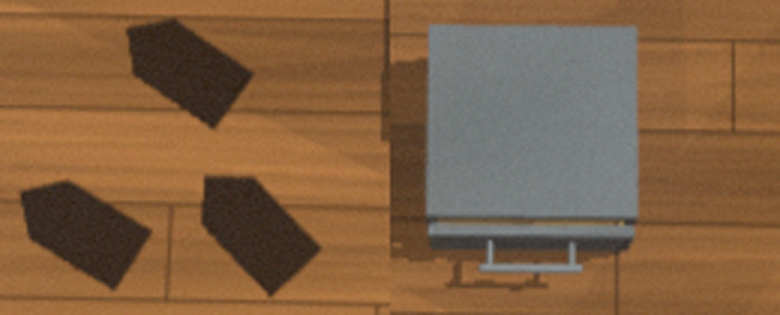

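The crop confirms the choice. The mat nearest the robot's right has its tip at top pixel (168,169), origin about (0.532, 0.309) and yaw about 0.785. The handle bar runs from (260,164) to (293.5,164). The drawer is still in front of the cabinet, shut.

```bash
python3 -m creep '[{"jaw":-0.4,"az":-0.147},{"jaw":-0.4,"az":-0.147},{"jaw":-0.4,"az":-0.147},{"jaw":-0.4,"az":-0.147},{"jaw":-0.4,"az":-0.147},{"jaw":-0.4,"az":-0.147},{"jaw":-0.4,"az":-0.147},{"jaw":-0.4,"az":-0.147}]' 30
python3 -m creep '[{"dx":0.95,"dy":0.95},{"dx":0.95,"dy":0.95},{"dx":0.95,"dy":0.95},{"dx":0.95,"dy":0.95},{"dx":0.95,"dy":0.95},{"dx":0.95,"dy":0.95},{"dx":0.95,"dy":0.95},{"dx":0.95,"dy":0.95},{"dx":0.95,"dy":0.95},{"dx":0.95,"dy":0.95},{"dx":0.95,"dy":0.95},{"dx":0.95,"dy":0.95},{}]'
python3 - <<'E'
from h import *
s=snap('scene')
for p in [(209,208),(241,219)]: print(ray(s,p,.072))
t=snap('top')
for p in [(260,164),(293.5,164)]: print(ray(t,p,.072))
cv2.imwrite('pics/h.png',cv2.resize(s['color'][100:250,130:330,::-1],None,fx=4,fy=4,interpolation=cv2.INTER_CUBIC))
q=bot.sense();print(q['tcp_pos'],rot(q['orientation']).as_matrix().round(3).tolist(),q['joint_pos'],q['gripper_width'])
E
```

```text
[ 0.62106555 -0.08980898  0.072     ]
[0.62302264 0.0326705  0.072     ]
[0.62102385 0.030119   0.072     ]
[ 0.62330239 -0.09504402  0.072     ]
[ 0.19134758 -0.46178507  0.23109389] [[0.924, 0.383, -0.0], [0.383, -0.924, 0.0], [0.0, -0.0, -1.0]] [-1.17796803e+00  2.13105160e-01 -3.46753819e-02  1.32347665e+00
  9.51786341e-08  1.57080097e+00] 0.9983867076675145invalid input at $[0]: expected keys jaw, dx, dy, dz, ax, ay, az
invalid input at $[0]: expected keys jaw, dx, dy, dz, ax, ay, az
```

View pics/h.png

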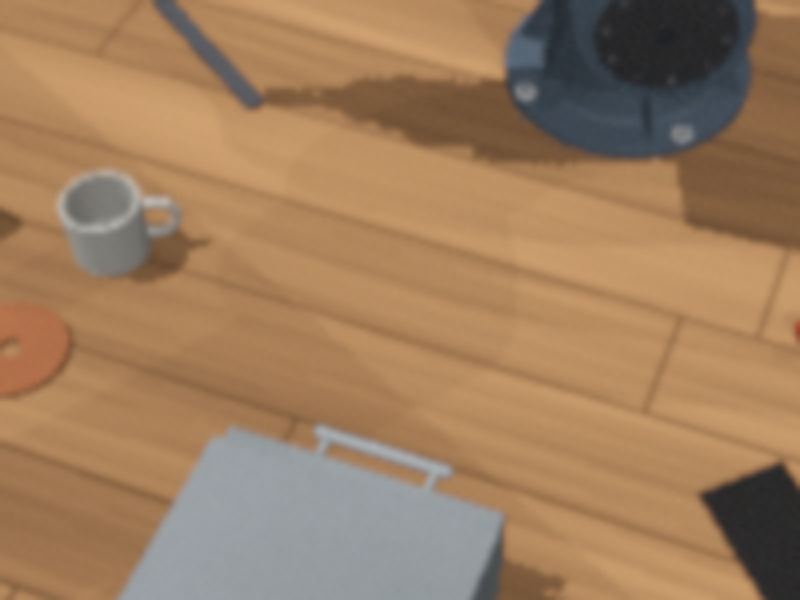

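The scene crop shows the bar from scene pixel (209,207) to (242,217). Both views put its centre at (0.622, -0.031). The moves were refused because every key is needed in each row, so I'm resending with all of them.

```bash
python3 -m creep '[{"jaw":-0.4,"dx":0,"dy":0,"dz":0,"ax":0,"ay":0,"az":-0.147},{"jaw":-0.4,"dx":0,"dy":0,"dz":0,"ax":0,"ay":0,"az":-0.147},{"jaw":-0.4,"dx":0,"dy":0,"dz":0,"ax":0,"ay":0,"az":-0.147},{"jaw":-0.4,"dx":0,"dy":0,"dz":0,"ax":0,"ay":0,"az":-0.147},{"jaw":-0.4,"dx":0,"dy":0,"dz":0,"ax":0,"ay":0,"az":-0.147},{"jaw":-0.4,"dx":0,"dy":0,"dz":0,"ax":0,"ay":0,"az":-0.147},{"jaw":-0.4,"dx":0,"dy":0,"dz":0,"ax":0,"ay":0,"az":-0.147},{"jaw":-0.4,"dx":0,"dy":0,"dz":0,"ax":0,"ay":0,"az":-0.147}]' 30
python3 -m creep '[{"jaw":-0.4,"dx":0.95,"dy":0.95,"dz":0,"ax":0,"ay":0,"az":0},{"jaw":-0.4,"dx":0.95,"dy":0.95,"dz":0,"ax":0,"ay":0,"az":0},{"jaw":-0.4,"dx":0.95,"dy":0.95,"dz":0,"ax":0,"ay":0,"az":0},{"jaw":-0.4,"dx":0.95,"dy":0.95,"dz":0,"ax":0,"ay":0,"az":0},{"jaw":-0.4,"dx":0.95,"dy":0.95,"dz":0,"ax":0,"ay":0,"az":0},{"jaw":-0.4,"dx":0.95,"dy":0.95,"dz":0,"ax":0,"ay":0,"az":0},{"jaw":-0.4,"dx":0.95,"dy":0.95,"dz":0,"ax":0,"ay":0,"az":0},{"jaw":-0.4,"dx":0.95,"dy":0.95,"dz":0,"ax":0,"ay":0,"az":0},{"jaw":-0.4,"dx":0.95,"dy":0.95,"dz":0,"ax":0,"ay":0,"az":0},{"jaw":-0.4,"dx":0.95,"dy":0.95,"dz":0,"ax":0,"ay":0,"az":0},{"jaw":-0.4,"dx":0.95,"dy":0.95,"dz":0,"ax":0,"ay":0,"az":0},{"jaw":-0.4,"dx":0.95,"dy":0.95,"dz":0,"ax":0,"ay":0,"az":0},{"jaw":-0.4,"dx":0,"dy":0,"dz":0,"ax":0,"ay":0,"az":0}]'
cat > st.py <<'E'
from h import *
q=bot.sense();print(q['t'],q['tcp_pos'].round(4),rot(q['orientation']).as_matrix().round(3).tolist(),q['joint_pos'].round(2),q['gripper_width'],q['force'].round(1))
E
python3 st.py
```

```text
t: 1.05
tcp_pos: [0.1914, -0.4619, 0.2312]
orientation: [-0.0, 0.706, 0.709, 0.0]
force: [0.7, 0.6, 0.5]
gripper_width: 0.3
finger_force: 0.0
t: 2.35
tcp_pos: [0.5364, -0.1175, 0.2305]
orientation: [-0.0, 0.706, 0.708, 0.0]
force: [-1.2, -1.3, -0.1]
gripper_width: 0.305
finger_force: 0.0
2.35 [ 0.5364 -0.1175  0.2305] [[-0.002, 1.0, -0.0], [1.0, 0.002, 0.001], [0.001, -0.0, -1.0]] [-0.22  0.32  0.1   1.36  0.    1.35] 0.3047234171359995 [-1.2 -1.3 -0.1]
```

```bash
python3 -m creep '[{"jaw":-0.4,"dx":0.96,"dy":0.95,"dz":0,"ax":0,"ay":0,"az":0},{"jaw":-0.4,"dx":0.96,"dy":0.95,"dz":0,"ax":0,"ay":0,"az":0},{"jaw":-0.4,"dx":0.96,"dy":0.95,"dz":0.5,"ax":0,"ay":0,"az":0},{"jaw":-0.4,"dx":0,"dy":0,"dz":0.9,"ax":0,"ay":0,"az":0},{"jaw":-0.4,"dx":0,"dy":0,"dz":0.9,"ax":0,"ay":0,"az":0},{"jaw":-0.4,"dx":0,"dy":0,"dz":0.9,"ax":0,"ay":0,"az":0},{"jaw":-0.4,"dx":0,"dy":0,"dz":0.7,"ax":0,"ay":0,"az":0},{"jaw":-0.4,"dx":0,"dy":0,"dz":0,"ax":0,"ay":0,"az":0}]'
python3 st.py
python3 - <<'E'
from h import *
s=snap('scene');cv2.imwrite('pics/h2.png',cv2.resize(s['color'][120:260,130:310,::-1],None,fx=4,fy=4,interpolation=cv2.INTER_CUBIC))
E
```

```text
t: 3.15
tcp_pos: [0.6177, -0.0347, 0.1115]
orientation: [-0.002, 0.708, 0.706, -0.002]
force: [-0.4, 0.6, -0.4]
gripper_width: 0.303
finger_force: 0.0
3.15 [ 0.6177 -0.0347  0.1115] [[0.002, 1.0, -0.005], [1.0, -0.002, 0.0], [0.0, -0.005, -1.0]] [-0.06  0.51  0.08  1.15 -0.    1.52] 0.3029877478998444 [-0.4  0.6 -0.4]
```

View pics/h2.png

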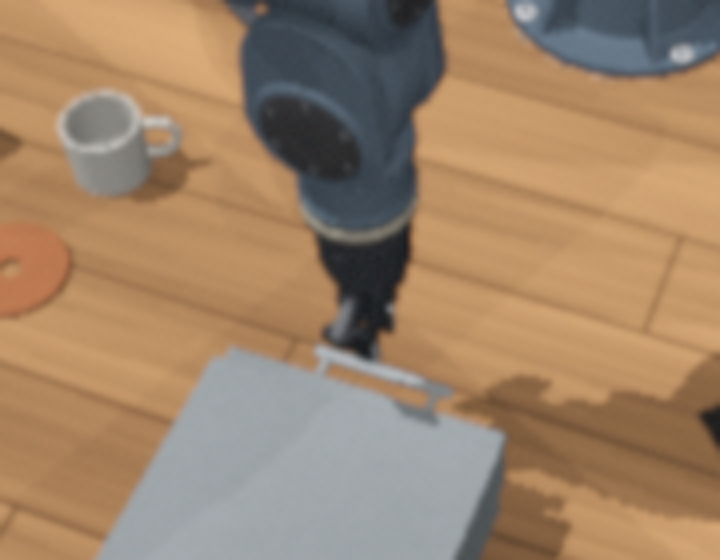

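The gripper is above the bar, near crop pixel (355,345), at its middle. Next I'll shift 4 mm, go down, close and pull.

```bash
python3 -m creep '[{"jaw":-0.4,"dx":0.1,"dy":0.15,"dz":0,"ax":0,"ay":0,"az":0},{"jaw":-0.4,"dx":0,"dy":0,"dz":0.5,"ax":0,"ay":0,"az":0},{"jaw":-0.4,"dx":0,"dy":0,"dz":0.5,"ax":0,"ay":0,"az":0},{"jaw":-0.4,"dx":0,"dy":0,"dz":0.5,"ax":0,"ay":0,"az":0},{"jaw":-0.4,"dx":0,"dy":0,"dz":0.5,"ax":0,"ay":0,"az":0},{"jaw":-0.4,"dx":0,"dy":0,"dz":0,"ax":0,"ay":0,"az":0},{"jaw":-1,"dx":0,"dy":0,"dz":0,"ax":0,"ay":0,"az":0},{"jaw":-1,"dx":0,"dy":0,"dz":0,"ax":0,"ay":0,"az":0},{"jaw":-1,"dx":0,"dy":0,"dz":0,"ax":0,"ay":0,"az":0},{"jaw":-1,"dx":0,"dy":0,"dz":0,"ax":0,"ay":0,"az":0}]' 30; python3 st.py
```

```text
t: 4.2
tcp_pos: [0.626, -0.0313, 0.0567]
orientation: [0.001, 0.708, 0.706, 0.001]
force: [-1.8, 0.5, 12.3]
gripper_width: 0.114
finger_force: 29.3
4.2 [ 0.626  -0.0313  0.0567] [[0.002, 1.0, 0.004], [1.0, -0.002, -0.0], [-0.0, 0.004, -1.0]] [-0.05  0.55  0.01  1.03  0.    1.52] 0.11412054296180658 [-1.8  0.5 12.3]
```

```bash
python3 -m creep '[{"jaw":-1,"dx":0,"dy":-0.1,"dz":-0.1,"ax":0,"ay":0,"az":0},{"jaw":-1,"dx":0,"dy":-0.2,"dz":0,"ax":0,"ay":0,"az":0},{"jaw":-1,"dx":0,"dy":-0.3,"dz":0,"ax":0,"ay":0,"az":0},{"jaw":-1,"dx":0,"dy":-0.4,"dz":0,"ax":0,"ay":0,"az":0},{"jaw":-1,"dx":0,"dy":-0.4,"dz":0,"ax":0,"ay":0,"az":0},{"jaw":-1,"dx":0,"dy":-0.4,"dz":0,"ax":0,"ay":0,"az":0},{"jaw":-1,"dx":0,"dy":-0.4,"dz":0,"ax":0,"ay":0,"az":0},{"jaw":-1,"dx":0,"dy":-0.4,"dz":0,"ax":0,"ay":0,"az":0},{"jaw":-1,"dx":0,"dy":-0.4,"dz":0,"ax":0,"ay":0,"az":0},{"jaw":-1,"dx":0,"dy":-0.4,"dz":0,"ax":0,"ay":0,"az":0},{"jaw":-1,"dx":0,"dy":-0.4,"dz":0,"ax":0,"ay":0,"az":0},{"jaw":-1,"dx":0,"dy":-0.4,"dz":0,"ax":0,"ay":0,"az":0},{"jaw":-1,"dx":0,"dy":-0.4,"dz":0,"ax":0,"ay":0,"az":0},{"jaw":-1,"dx":0,"dy":-0.4,"dz":0,"ax":0,"ay":0,"az":0},{"jaw":-1,"dx":0,"dy":-0.4,"dz":0,"ax":0,"ay":0,"az":0},{"jaw":-1,"dx":0,"dy":-0.3,"dz":0,"ax":0,"ay":0,"az":0},{"jaw":-1,"dx":0,"dy":-0.2,"dz":0,"ax":0,"ay":0,"az":0},{"jaw":-1,"dx":0,"dy":-0.1,"dz":0,"ax":0,"ay":0,"az":0},{"jaw":-1,"dx":0,"dy":-0.1,"dz":0,"ax":0,"ay":0,"az":0},{"jaw":-1,"dx":0,"dy":0,"dz":0,"ax":0,"ay":0,"az":0}]'
```

```text
t: 6.2
tcp_pos: [0.4442, -0.0318, 0.0586]
orientation: [0.003, 0.708, 0.706, 0.002]
force: [19.7, -8.3, -22.5]
gripper_width: 0.114
finger_force: 29.8
```

```bash
python3 -m creep '[{"jaw":-1,"dx":0,"dy":0.06,"dz":0.06,"ax":0,"ay":0,"az":0},{"jaw":-0.4,"dx":0,"dy":0,"dz":0,"ax":0,"ay":0,"az":0},{"jaw":-0.4,"dx":0,"dy":0,"dz":0,"ax":0,"ay":0,"az":0},{"jaw":-0.4,"dx":0,"dy":0,"dz":0,"ax":0,"ay":0,"az":0},{"jaw":-0.4,"dx":0,"dy":0,"dz":-0.4,"ax":0,"ay":0,"az":0},{"jaw":-0.4,"dx":0,"dy":0,"dz":-0.8,"ax":0,"ay":0,"az":0},{"jaw":-0.4,"dx":0,"dy":0,"dz":-1,"ax":0,"ay":0,"az":0},{"jaw":-0.4,"dx":0,"dy":0,"dz":-1,"ax":0,"ay":0,"az":0},{"jaw":1,"dx":0,"dy":-1,"dz":-1,"ax":0,"ay":0,"az":0},{"jaw":1,"dx":-1,"dy":-1,"dz":-1,"ax":0,"ay":0,"az":0},{"jaw":1,"dx":-1,"dy":-1,"dz":0,"ax":0,"ay":0,"az":0},{"jaw":1,"dx":-1,"dy":0,"dz":0,"ax":0,"ay":0,"az":0},{"jaw":1,"dx":-1,"dy":0,"dz":0,"ax":0,"ay":0,"az":0},{"jaw":1,"dx":-1,"dy":0,"dz":0,"ax":0,"ay":0,"az":0},{"jaw":1,"dx":-1,"dy":0,"dz":0,"ax":0,"ay":0,"az":0},{"jaw":1,"dx":-1,"dy":0,"dz":0,"ax":0,"ay":0,"az":0},{"jaw":1,"dx":0,"dy":0,"dz":0,"ax":0,"ay":0,"az":0}]'
python3 st.py
python3 - <<'E'
from h import *
s=snap('scene');t=snap('top')
np.savez('v.npz',s=s['color'],t=t['color'])
A=cv2.resize(t['color'][110:240,215:345],(540,540),interpolation=cv2.INTER_CUBIC)
cv2.imwrite('pics/d1.png',A[:,:,::-1])
cv2.imwrite('pics/d2.png',cv2.resize(s['color'][130:270,150:310,::-1],(640,560),interpolation=cv2.INTER_CUBIC))
E
```

```text
t: 7.9
tcp_pos: [0.3535, -0.2421, 0.2102]
orientation: [0.0, 0.709, 0.705, -0.0]
force: [-0.4, 0.2, -0.4]
gripper_width: 1.002
finger_force: 0.0
7.9 [ 0.3535 -0.2421  0.2102] [[0.005, 1.0, -0.0], [1.0, -0.005, -0.0], [-0.0, -0.0, -1.0]] [-0.6   0.07 -0.25  1.25 -0.    0.98] 1.002108004268885 [-0.4  0.2 -0.4]
```

View pics/d1.png

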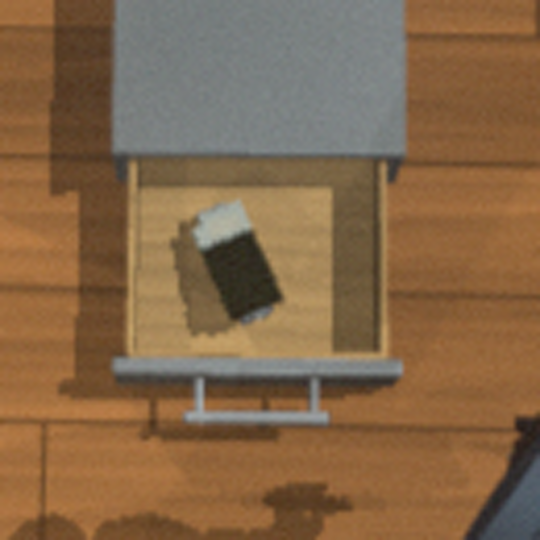

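View pics/d2.png

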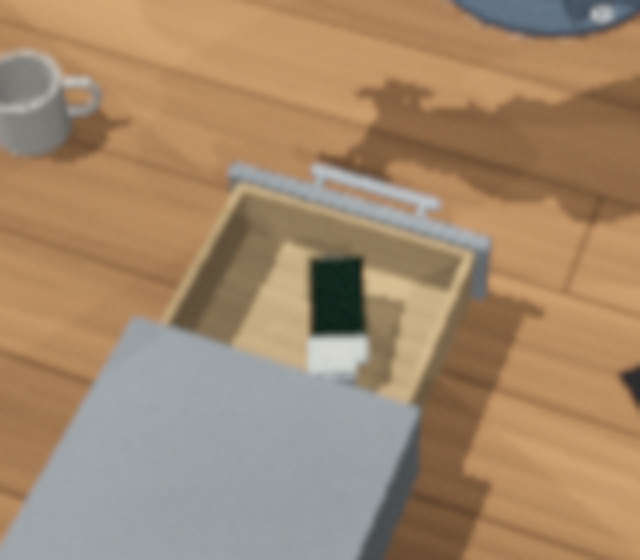

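The drawer is open. In d1 the plate's frosted end is at about (220,222), its notch at the left corner (197,222), and its dark end at about (262,310). So the frosted end points into the cabinet and slightly left. d2 agrees, with the frosted end at (337,352) and the notch at (365,370).

```bash
python3 - <<'E'
from h import *
v=np.load('v.npz')
for n,k,(x0,x1,y0,y1) in (('top','t',(258,285,155,192)),('scene','s',(222,246,190,226))):
    s=snap(n);c=v[k];h=cv2.cvtColor(c,cv2.COLOR_RGB2HSV);box=np.zeros(c.shape[:2],bool);box[y0:y1,x0:x1]=1
    dm=(c.max(2)<60)&box; fm=(h[...,1]<45)&(c.min(2)>(150 if k=='s' else 135))&box
    for nm,m,z in (('dark',dm,.0746),('frost',fm,.0585)):
        n_,l,st,ce=cv2.connectedComponentsWithStats(m.astype(np.uint8));i=1+st[1:,4].argmax()
        px=np.argwhere(l==i)[:,::-1]
        r=cv2.minAreaRect(px.astype(np.float32));W=np.array([ray(s,p,z)[:2] for p in px])
        _,_,vv=np.linalg.svd(W-W.mean(0),full_matrices=False)
        q=(W-W.mean(0))@vv.T
        print(k,nm,len(px),ce[i],ray(s,ce[i],z).round(4),'ext',np.ptp(q,axis=0).round(3),'yaw',np.degrees(np.arctan2(vv[0,1],vv[0,0])).round(1))
E
```

```text
t dark 213 [272.70892019 175.96244131] [ 0.5759 -0.018   0.0746] ext [0.065 0.045] yaw -153.4
t frost 86 [267.87209302 163.19767442] [6.275e-01 6.000e-04 5.850e-02] ext [0.048 0.03 ] yaw -60.2
s dark 211 [233.8436019  203.58767773] [ 0.5738 -0.0146  0.0746] ext [0.076 0.043] yaw 25.7
s frost 175 [232.08       219.43428571] [0.6281 0.0008 0.0585] ext [0.077 0.053] yaw -36.8
```

```bash
python3 -m creep '[{"jaw":1,"dx":0.85,"dy":0.88,"dz":0,"ax":0,"ay":0,"az":0},{"jaw":1,"dx":0.85,"dy":0.88,"dz":0,"ax":0,"ay":0,"az":0},{"jaw":1,"dx":0.85,"dy":0.88,"dz":0,"ax":0,"ay":0,"az":0},{"jaw":1,"dx":0.85,"dy":0.88,"dz":0,"ax":0,"ay":0,"az":0},{"jaw":1,"dx":0.85,"dy":0.88,"dz":0,"ax":0,"ay":0,"az":0},{"jaw":1,"dx":0.85,"dy":0.88,"dz":0,"ax":0,"ay":0,"az":0},{"jaw":1,"dx":0.85,"dy":0.88,"dz":0,"ax":0,"ay":0,"az":0},{"jaw":1,"dx":0.85,"dy":0.88,"dz":0,"ax":0,"ay":0,"az":0},{"jaw":1,"dx":0.85,"dy":0.88,"dz":0,"ax":0,"ay":0,"az":0}]' 
python3 -m creep '[{"jaw":1,"dx":0,"dy":0,"dz":0,"ax":0,"ay":0,"az":-0.143},{"jaw":1,"dx":0,"dy":0,"dz":0,"ax":0,"ay":0,"az":-0.143},{"jaw":1,"dx":0,"dy":0,"dz":0,"ax":0,"ay":0,"az":-0.143},{"jaw":1,"dx":0,"dy":0,"dz":0,"ax":0,"ay":0,"az":-0.143},{"jaw":1,"dx":0,"dy":0,"dz":0,"ax":0,"ay":0,"az":-0.143},{"jaw":1,"dx":0,"dy":0,"dz":0,"ax":0,"ay":0,"az":-0.143},{"jaw":1,"dx":0,"dy":0,"dz":0,"ax":0,"ay":0,"az":-0.143},{"jaw":1,"dx":0,"dy":0,"dz":0,"ax":0,"ay":0,"az":-0.143},{"jaw":1,"dx":0,"dy":0,"dz":0,"ax":0,"ay":0,"az":-0.143},{"jaw":1,"dx":0,"dy":0,"dz":0,"ax":0,"ay":0,"az":-0.143},{"jaw":1,"dx":0,"dy":0,"dz":0,"ax":0,"ay":0,"az":-0.143},{"jaw":1,"dx":0,"dy":0,"dz":0,"ax":0,"ay":0,"az":-0.143},{"jaw":1,"dx":0,"dy":0,"dz":0,"ax":0,"ay":0,"az":-0.143},{"jaw":1,"dx":0,"dy":0,"dz":0,"ax":0,"ay":0,"az":-0.143},{"jaw":1,"dx":0,"dy":0,"dz":0,"ax":0,"ay":0,"az":0},{"jaw":1,"dx":0,"dy":0,"dz":0,"ax":0,"ay":0,"az":0}]'
python3 st.py
```

```text
t: 9.0
tcp_pos: [0.5924, -0.0082, 0.2106]
orientation: [0.0, 0.707, 0.707, 0.0]
force: [0.5, -0.7, 0.6]
gripper_width: 0.998
finger_force: 0.0
t: 10.6
tcp_pos: [0.5916, -0.0099, 0.2105]
orientation: [0.0, -0.211, 0.977, 0.0]
force: [0.4, 0.3, 0.1]
gripper_width: 0.999
finger_force: 0.0
10.6 [ 0.5916 -0.0099  0.2105] [[-0.911, -0.413, 0.0], [-0.413, 0.911, 0.0], [-0.0, 0.0, -1.0]] [-0.02  0.41  0.18  1.34  0.   -0.44] 0.9991113088129454 [0.4 0.3 0.1]
```

```bash
python3 -m creep '[{"jaw":1,"dx":0,"dy":0,"dz":0.8,"ax":0,"ay":0,"az":0},{"jaw":1,"dx":0,"dy":0,"dz":0.8,"ax":0,"ay":0,"az":0},{"jaw":1,"dx":0,"dy":0,"dz":0.8,"ax":0,"ay":0,"az":0},{"jaw":1,"dx":0,"dy":0,"dz":0.8,"ax":0,"ay":0,"az":0},{"jaw":1,"dx":0,"dy":0,"dz":0.5,"ax":0,"ay":0,"az":0},{"jaw":1,"dx":0,"dy":0,"dz":0.5,"ax":0,"ay":0,"az":0},{"jaw":1,"dx":0,"dy":0,"dz":0.4,"ax":0,"ay":0,"az":0},{"jaw":1,"dx":0,"dy":0,"dz":0.4,"ax":0,"ay":0,"az":0},{"jaw":1,"dx":0,"dy":0,"dz":0.4,"ax":0,"ay":0,"az":0},{"jaw":1,"dx":0,"dy":0,"dz":0.18,"ax":0,"ay":0,"az":0},{"jaw":1,"dx":0,"dy":0,"dz":0,"ax":0,"ay":0,"az":0}]'
python3 - <<'E'
from h import *
s=snap('scene')
cv2.imwrite('pics/g1.png',cv2.resize(s['color'][130:270,150:310,::-1],(640,560),interpolation=cv2.INTER_CUBIC))
E
```

```text
t: 11.7
tcp_pos: [0.5914, -0.0107, 0.0423]
orientation: [-0.001, -0.213, 0.977, 0.0]
force: [-0.2, 0.1, 0.7]
gripper_width: 0.998
finger_force: 0.0
```

View pics/g1.png

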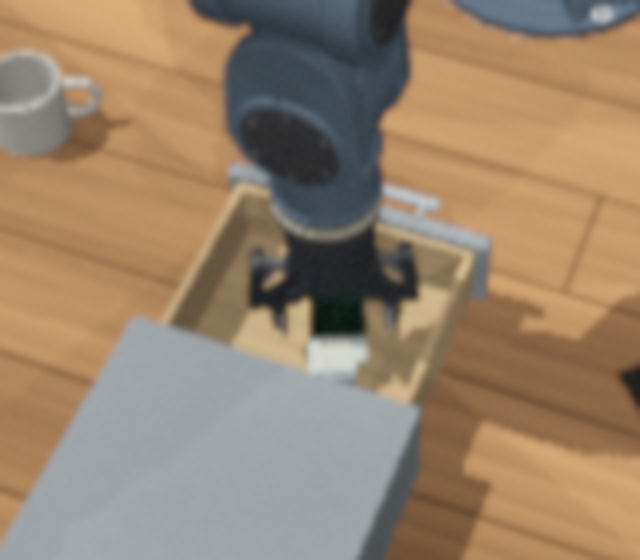

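The fingers straddle the plate (fingertips near (280,325) and (395,325), plate from 310 to 367), so I'll close.

```bash
python3 -m creep '[{"jaw":0.5,"dx":0,"dy":0,"dz":0,"ax":0,"ay":0,"az":0},{"jaw":0.4,"dx":0,"dy":0,"dz":0,"ax":0,"ay":0,"az":0},{"jaw":0.3,"dx":0,"dy":0,"dz":0,"ax":0,"ay":0,"az":0},{"jaw":0.2,"dx":0,"dy":0,"dz":0,"ax":0,"ay":0,"az":0},{"jaw":0.1,"dx":0,"dy":0,"dz":0,"ax":0,"ay":0,"az":0},{"jaw":-0.2,"dx":0,"dy":0,"dz":0,"ax":0,"ay":0,"az":0},{"jaw":-1,"dx":0,"dy":0,"dz":0,"ax":0,"ay":0,"az":0},{"jaw":-1,"dx":0,"dy":0,"dz":0,"ax":0,"ay":0,"az":0},{"jaw":-1,"dx":0,"dy":0,"dz":0,"ax":0,"ay":0,"az":0}]' 40
```

```text
t: 12.65
tcp_pos: [0.5923, -0.0107, 0.0435]
orientation: [0.001, -0.213, 0.977, -0.0]
force: [-0.9, 0.2, 6.5]
gripper_width: 0.587
finger_force: 41.7
```

```bash
python3 -m creep '[{"jaw":-1,"dx":0,"dy":0,"dz":-0.1,"ax":0,"ay":0,"az":0},{"jaw":-1,"dx":0,"dy":0,"dz":-0.2,"ax":0,"ay":0,"az":0},{"jaw":-1,"dx":0,"dy":0,"dz":-0.3,"ax":0,"ay":0,"az":0},{"jaw":-1,"dx":0,"dy":0,"dz":-0.5,"ax":0,"ay":0,"az":0},{"jaw":-1,"dx":0,"dy":0,"dz":-0.6,"ax":0,"ay":0,"az":0},{"jaw":-1,"dx":0,"dy":0,"dz":-0.6,"ax":0,"ay":0,"az":0},{"jaw":-1,"dx":0,"dy":0,"dz":-0.6,"ax":0,"ay":0,"az":0},{"jaw":-1,"dx":0,"dy":0,"dz":-0.6,"ax":0,"ay":0,"az":0},{"jaw":-1,"dx":0,"dy":0,"dz":-0.6,"ax":0,"ay":0,"az":0},{"jaw":-1,"dx":0,"dy":0,"dz":-0.5,"ax":0,"ay":0,"az":0},{"jaw":-1,"dx":0,"dy":0,"dz":-0.3,"ax":0,"ay":0,"az":0},{"jaw":-1,"dx":0,"dy":0,"dz":-0.2,"ax":0,"ay":0,"az":0},{"jaw":-1,"dx":0,"dy":0,"dz":0,"ax":0,"ay":0,"az":0},{"jaw":-1,"dx":0,"dy":0,"dz":0,"ax":0,"ay":0,"az":0}]' 
python3 - <<'E'
from h import *
s=snap('scene')
cv2.imwrite('pics/g2.png',cv2.resize(s['color'][110:250,150:310,::-1],(640,560),interpolation=cv2.INTER_CUBIC))
E
```

```text
t: 14.05
tcp_pos: [0.5916, -0.0107, 0.1954]
orientation: [-0.0, -0.213, 0.977, 0.0]
force: [-0.6, -0.5, -1.2]
gripper_width: 0.587
finger_force: 41.6
```

View pics/g2.png

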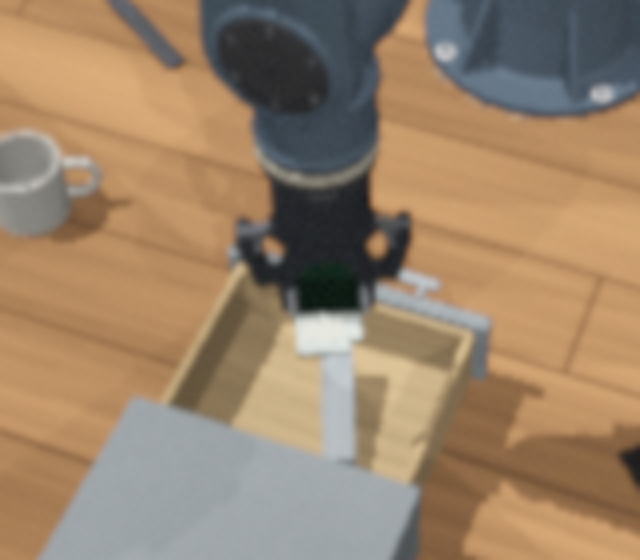

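The plate is in the grip, with the frosted end at (330,333) still tipped down, and the rest stays in the drawer. I'll carry it to the mat, then yaw +20.5° and level by -0.30 about tool y.

```bash
python3 -m creep '[{"jaw":-1,"dx":-0.07,"dy":0.3,"dz":0,"ax":0,"ay":0,"az":0},{"jaw":-1,"dx":-0.14,"dy":0.5,"dz":0,"ax":0,"ay":0,"az":0},{"jaw":-1,"dx":-0.2,"dy":0.7,"dz":0,"ax":0,"ay":0,"az":0},{"jaw":-1,"dx":-0.2,"dy":0.8,"dz":0,"ax":0,"ay":0,"az":0},{"jaw":-1,"dx":-0.2,"dy":0.8,"dz":0,"ax":0,"ay":0,"az":0},{"jaw":-1,"dx":-0.2,"dy":0.8,"dz":0,"ax":0,"ay":0,"az":0},{"jaw":-1,"dx":-0.2,"dy":0.8,"dz":0,"ax":0,"ay":0,"az":0},{"jaw":-1,"dx":-0.2,"dy":0.8,"dz":0,"ax":0,"ay":0,"az":0},{"jaw":-1,"dx":-0.2,"dy":0.8,"dz":0,"ax":0,"ay":0,"az":0},{"jaw":-1,"dx":-0.2,"dy":0.8,"dz":0,"ax":0,"ay":0,"az":0},{"jaw":-1,"dx":-0.2,"dy":0.8,"dz":0,"ax":0,"ay":0,"az":0},{"jaw":-1,"dx":-0.2,"dy":0.8,"dz":0,"ax":0,"ay":0,"az":0},{"jaw":-1,"dx":-0.2,"dy":0.7,"dz":0,"ax":0,"ay":0,"az":0},{"jaw":-1,"dx":-0.2,"dy":0.5,"dz":0,"ax":0,"ay":0,"az":0},{"jaw":-1,"dx":-0.2,"dy":0.4,"dz":0,"ax":0,"ay":0,"az":0},{"jaw":-1,"dx":-0.2,"dy":0.4,"dz":0,"ax":0,"ay":0,"az":0},{"jaw":-1,"dx":0,"dy":0,"dz":0,"ax":0,"ay":0,"az":0}]'
python3 -m creep '[{"jaw":-1,"dx":0,"dy":0,"dz":0.4,"ax":0,"ay":0,"az":-0.09},{"jaw":-1,"dx":0,"dy":0,"dz":0.6,"ax":0,"ay":0,"az":-0.09},{"jaw":-1,"dx":0,"dy":0,"dz":0.6,"ax":0,"ay":0,"az":-0.09},{"jaw":-1,"dx":0,"dy":0,"dz":0.4,"ax":0,"ay":0,"az":-0.088},{"jaw":-1,"dx":0,"dy":0,"dz":0,"ax":0,"ay":-0.06,"az":0},{"jaw":-1,"dx":0,"dy":0,"dz":0,"ax":0,"ay":-0.06,"az":0},{"jaw":-1,"dx":0,"dy":0,"dz":0,"ax":0,"ay":-0.06,"az":0},{"jaw":-1,"dx":0,"dy":0,"dz":0,"ax":0,"ay":-0.06,"az":0},{"jaw":-1,"dx":0,"dy":0,"dz":0,"ax":0,"ay":-0.06,"az":0},{"jaw":-1,"dx":0,"dy":0,"dz":0,"ax":0,"ay":0,"az":0},{"jaw":-1,"dx":0,"dy":0,"dz":0,"ax":0,"ay":0,"az":0}]'
python3 st.py
python3 - <<'E'
from h import *
q=bot.sense();print('pinch',q['tcp_pos']-.024*rot(q['orientation']).as_matrix()[:,2])
s=snap('scene');t=snap('top');np.savez('w.npz',s=s['color'],t=t['color'])
cv2.imwrite('pics/f1.png',cv2.resize(s['color'][120:280,230:430,::-1],(800,600),interpolation=cv2.INTER_CUBIC))
E
```

```text
t: 15.8
tcp_pos: [0.5403, 0.3202, 0.1956]
orientation: [-0.0, -0.213, 0.977, 0.0]
force: [-1.2, -0.5, -0.4]
gripper_width: 0.587
finger_force: 41.6
t: 16.9
tcp_pos: [0.5404, 0.3181, 0.1363]
orientation: [0.138, -0.379, 0.913, 0.057]
force: [-0.7, -0.8, -0.8]
gripper_width: 0.585
finger_force: 41.8
16.9 [0.5404 0.3181 0.1363] [[-0.675, -0.708, 0.208], [-0.676, 0.706, 0.208], [-0.294, -0.0, -0.956]] [ 0.49  0.26 -0.27  0.76  0.09 -0.29] 0.5845488933118131 [-0.7 -0.8 -0.8]
pinch [0.53541107 0.31309852 0.15919247]
```

View pics/f1.png

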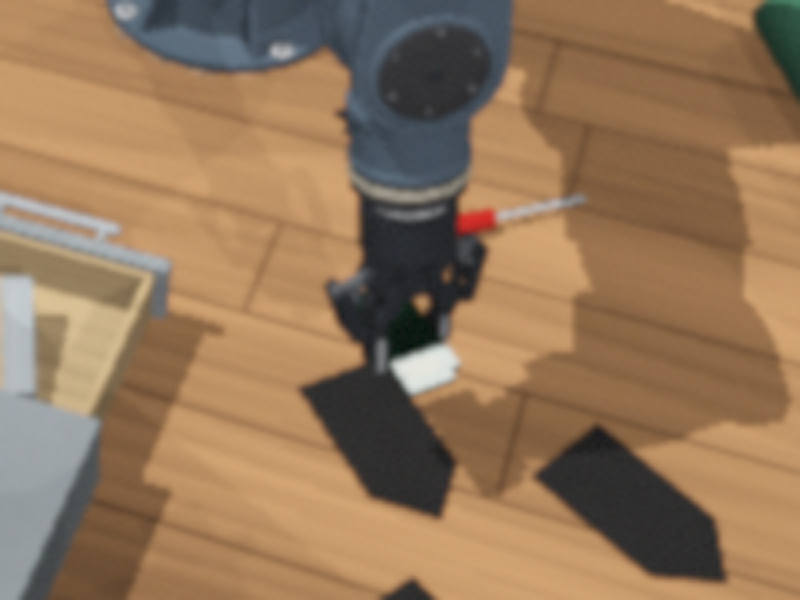

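The plate is level-looking over the right-hand mat. The frosted part is at crop (427,368), the notch at (455,372), and it points toward the mat's tip at (440,515). I'll check tilt and centre numerically.

```bash
python3 - <<'E'
from h import *
s=snap('scene')
f=lambda u,v:(230+u/4,120+v/3.75)
for nm,p,L in (('end,-y',(403,394),(54,-25.5)),('bound,-y',(390,360),(22,-25.5)),('bound,+y',(440,343),(22,25.5)),('notch in',(456,352),(44,25.5))):
    o=f(*p);print(nm,np.round(o,1),'xy@.162',ray(s,o,.162)[:2].round(4),end=' pred ')
    for t in(-.17,0,.17):
        Rm=R.from_euler('ZY',[np.pi/4,t]).as_matrix();print(t,proj(s,np.array([.5354,.3131,.159])+Rm@np.array([L[0],L[1],3])/1e0*np.array([1e-3]*3)).round(1),end=' ')
    print()
w=np.load('w.npz')
c=w['s'];h=cv2.cvtColor(c,cv2.COLOR_RGB2HSV);m=((h[...,1]<50)&(c.min(2)>130)).astype(np.uint8);m[:,:325]=0;m[:,350:]=0;m[:205]=0;m[:,:]*=1;m[230:]=0
k=max(cv2.findContours(m,0,1)[0],key=cv2.contourArea);print(cv2.approxPolyDP(k,1.5,True)[:,0].tolist())
E
```

```text
end,-y [330.8 225.1] xy@.162 [0.5946 0.3275] pred -0.17 [333.1 223. ] 0 [332.8 224.9] 0.17 [332.2 226.3] 
bound,-y [327.5 216. ] xy@.162 [0.5652 0.3096] pred -0.17 [327.6 216.2] 0 [327.5 217. ] 0.17 [327.4 217.7] 
bound,+y [340.  211.5] xy@.162 [0.5338 0.343 ] pred -0.17 [341.3 210.8] 0 [341.2 211.6] 0.17 [341.  212.3] 
notch in [344.  213.9] xy@.162 [0.5382 0.3571] pred -0.17 [345.2 215.3] 0 [344.9 216.9] 0.17 [344.4 218.1] 
[[341, 212], [328, 216], [332, 224], [343, 220], [344, 216]]
```

Tilt, yaw (about 44–45°) and centre (about 0.534, 0.311 against the mat's 0.532, 0.309) all agree within pixel noise. I'll let it settle and hand in.

```bash
python3 -m creep '[{"jaw":-1,"dx":0,"dy":0,"dz":0,"ax":0,"ay":0,"az":0},{"jaw":-1,"dx":0,"dy":0,"dz":0,"ax":0,"ay":0,"az":0},{"jaw":-1,"dx":0,"dy":0,"dz":0,"ax":0,"ay":0,"az":0},{"jaw":-1,"dx":0,"dy":0,"dz":0,"ax":0,"ay":0,"az":0},{"jaw":-1,"dx":0,"dy":0,"dz":0,"ax":0,"ay":0,"az":0}]'; python3 -c "
from station import bot
print(bot.finish_job())"
```

```text
t: 17.55
tcp_pos: [0.5403, 0.3188, 0.136]
orientation: [0.138, -0.379, 0.913, 0.057]
force: [-0.2, -1.0, -0.9]
gripper_width: 0.587
finger_force: 41.8
the job is handed in; nothing more can be done
None
```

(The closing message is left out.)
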